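Level the projector stand with a saddle spirit level

TASK

The little projector stand on the coffee table is not level. Hang the yellow spirit level astride the stand's steel rail and let go of it, turn the red knob of the stand's lifting foot until the bubble sits centred between the two black lines, then press the level's black thumb pad well down and finish while still pressing it, with the level seated on the rail and the bubble still centred. Leave the cups, jug, date dish, remote caddy and coasters where they are.

Things in the scene. Friction and masses are not known exactly. Their poses are not given: they have to be found in the camera images.
- level: The yellow spirit level, an inverted-U saddle 44 wide (x) x 110 long (y) x 42 high without its pad, 0.23 kg, standing on its two legs on the table. Origin: centre of its underside, z up, y along its length and its vial. The channel between the legs is open below and at both ends, 21 wide and 28 high; each leg is 11.5 thick. The outer side faces (x = -22 and +22) are flat and plain: take it from above across these. It may hang on the rail either way round.
- level_seat (a point): Middle of the roof of the level's channel, 28 above the level's origin; it rests on the rail's top face when the level hangs there.
- vial_mid (a point): Middle of the green vial on the level's top, 14.5 to the level's +x side. The vial is 70 long along the level's y; two black lines around it at 11 either side of the middle.
- bubble_mid (a point): Middle of the white bubble, 15 long, which slides along the level's y in the vial towards the higher end, 3.5 mm for each 0.01 rad of slope (settles in about a second). Centred when its y in the level's frame equals that of vial_mid (0).
- pad (a joint): The round black sprung thumb pad on the level's top: 0 = up, 0.007 m = fully down. Begins to move at 2.7 N, needs about 5.5 N at 3 mm and 9 N fully down.
- pad_top (a point): Centre of the thumb pad's top face, 18 across, 3 to the level's -x side of its middle and 57 above the level's origin when up.
- stand: The stand's fixed feet. Origin: on the table under the middle of the stand, x away from the robot at yaw 0, y along the stand. The stand cannot slide; it does not tell the slope.
- shelf: The stand's dark wooden board, 220 (x) x 340 (y) x 15 thick, with rail, white projector (100 x 150 x 51 high, on the +x side) and knob on it. Its frame tilts with it: y along the board and rail towards the knob, z up off the board. Origin on the pivot: 140 to -y of the stand's origin, 72 above the table; board top at z = 18. At the start the knob end is low, by 0.02 to 0.06 rad.
- rail_top (a point): Middle of the top face of the steel rail along the near (-x) edge of the shelf, in the shelf's frame (y along the rail, z off its top). The rail is a flat-topped bar 14 wide, 14 high and 190 long, 56 clear above the board, on a post as wide as itself under each end; 63 clear on the projector's side up to the projector, whose top is 19 lower than the rail's.
- knob (a joint): Turn of the red knob (rad), clockwise seen from above positive, range -0.3 to 3; it stays where left (friction 0.15 N m). Clockwise raises the knob end: 0.03 rad of shelf slope, about 8 mm of lift at the knob (it rises with the shelf) and 10 mm of bubble travel per rad. The value at which the shelf is level differs each time, 0.7 to 2.0 rad clockwise of the start.
- knob_grip (a point): On the knob's axis, 12 below the top of its red grip bar, at the height to take it from above. The bar is 46 long along this point's x, 18 thick along its y and 32 high, upright over a black disc of 48 diameter; its flat faces look along the point's y. Nothing stands as high within 75 mm. A white mark lies towards +x on its top.
- cup_a: White espresso cup, 60 across, 55 high, with handle; origin under its centre. Leave alone.
- cup_b: The other cup, just like it. Leave alone.
- jug: Stainless steel milk jug, 80 across, 100 high, handle to its +y; origin under its centre. Leave alone.
- dish: Blue lidded ceramic date dish, 156 across, 92 high; origin under its centre. Leave alone.
- caddy: Black remote caddy, 90 x 220 x 90 high, with remotes up to 165 high; origin under its centre. Leave alone.
- coasters: Stack of round coasters, 90 across, 27 high; origin under its centre. Leave alone.
There are look-alikes about, which are no part of the job. There is more than one size of the level; the one meant has the size given above.

How it is judged:
By the outcome, as a careful person would: the job done as asked, in the order asked, and still so for the second after the job is handed in, while the arm keeps its last pose, push and grip.
It also fails if it takes over 72 s, if anything falls off the work surface, if the arm or the gripper's body presses on something with over 40 N, if the wrist force passes 120 N, or if a joint passes its speed limit or range.

ROBOT

A 6-joint arm with a two-finger parallel gripper is mounted at the origin on the work surface. World frame = base frame: x ahead of the robot, y to its left, z up, the work surface at z = 0. Lengths are in m, angles in degrees, forces in N, time in s.
With the tool pointing down it reaches from about 0.4 to 0.825 m from the base axis. Payload 7 kg.
Tool frame: the origin (TCP) lies on the centre line of the jaws, within the pads' length; the fingertips stand 22 mm ahead of it and the grasp point (between the pads) lies 3 mm ahead of it; z points along the fingers, y is the line along which they close (so a half turn about z gives the same grasp; the last joint's range is limited). The gripper opens to 88 mm and grips with 3 to 60 N. Pads are 19 mm wide; open, the fingers measure 130 mm over their backs; the gripper's body (78 mm by 193 mm) begins 47 mm behind the grasp point.
Start: joints at [83.887, 20.546, 0.682, 0, -70.136, -16.507], TCP at [0.26, 0.623, 0.249] pointing down, gripper open.
Joint ranges: [-176.03, 176.03], [-82.01, 121.73], [-58.28, 71.71], [-173.87, 95.51], [-174.79, -0.11], [-173.66, 173.66]. Speed limits (degrees/s): [136.94, 136.94, 172.46, 180, 180, 180].

INTERFACE

Orientations are given as [roll, pitch, yaw] about the fixed x, y, z axes, in that order (R = Rz(yaw) Ry(pitch) Rx(roll)).
In Python, from plant import get_state, cams, r gives the robot as it stands.
- The arm moves only by the tool apply_moves, never from a script. Its argument "targets" is a list of rows, each an object with "dp": the shift along the world's x, y, z in m, a list of three; "yaw": the turn about the world's z in degrees. In form: [{"dp": [x, y, z], "yaw": yaw}, ...]. A call has 1 to 20 rows; each row is the pose to reach, as a shift and turn from the pose commanded when the call began; what a row does not reach only later rows make up. A row lasts 1/12 s, in which the tool goes at most 41.7 mm and 7.16 degrees, less where a joint would pass 70% of its speed; a pose out of reach is approached as far as the arm can. A call with a gripper value outside its range is refused whole. "grip" is the gripper command: -1 is fully open, 1 is shut, values between are in proportion, set as the call begins (left out, the last holds). The fingers move at their own pace and stop on an object; "squeeze" is the grip in N (left out, the last holds). Time passes only in rows, so rows that repeat a pose let the fingers close. It gives the time, the measured TCP pose, the force, the opening and the grip force at its end, in the units of the state.
- get_state(): the state, without advancing time (a new reading comes with each control period).
- cams.capture(name): name is "side" or "top" or "wrist"; returns a dict with "image" (400x640x3 uint8, red, green, blue), "range_z" (400x640 float32, m along the optical axis (not along the pixel's ray), 0 where there is no reading), "fx", "fy", "cx", "cy" (pixels), "k1" (the pictures are not rectified: a ray, as slopes to the right and down, at radius r is drawn at 1 + k1 r^2 times it, then the intrinsics apply), "R" (3x3) and "t" (3): a world point X has camera coordinates R X + t; the wrist camera has in their place "T_tool_cam" (4x4, takes a point from camera to tool coordinates, whose origin is the TCP and whose axes are the flange's). Camera axes: x right, y down, z forward; pixel columns grow to the right and rows downward; lengths in m; the calibration is good to about 2 mm. A picture is of the moment at which its call begins: read the wrist's pose just before it.
- r.close_job(): hands the job in; it is judged then, once.
The state is a dict: "time_s": time; "joints": joint angles; "qd": joint speeds; "joint_torque": joint torques, N m; "tcp_pos": TCP position; "eef_rot": TCP orientation; "contact_force": force on the tool from outside, world axes, zero at the start; "moment": the same for the moment, N m; "gripper_width": finger opening in m; "gripper_force": force on a finger pad.
Only numpy, scipy, OpenCV 4.12 (cv2) and the standard library are available. Lean on these libraries where they do the work, as an engineer would, in place of code of your own. Each camera call takes 0.05 s, during which the arm holds its last target. There are 200 camera calls.

## Working session

There is one attempt and no reset: what is moved stays moved. The work goes in short steps, Python scripts to look and compute and a tool call to move; the robot and the scene stay as the last step left them, time stands still between calls to the robot, and variables do not carry over. Pictures are saved under pics/ and viewed, at most 13 in all, crops included, and the job is handed in when it is done.

Besides the shell and the picture viewer there is one more tool, called as name(argument=value, ...), one argument or row to a line, values as JSON. apply_moves: Moves the arm, as the interface text tells. Its arguments: {"type":"object","properties":{"targets":{"type":"array","items":{"type":"object","properties":{"dp":{"type":"array","items":{"type":"number"}},"yaw":{"type":"number"}}}},"grip":{"type":"number"},"squeeze":{"type":"number"}},"required":["targets"]}

```bash
ls; mkdir -p pics; python3 - <<'E'
from plant import get_state,cams,r
import cv2,numpy as np
s=get_state();print(s)
for n in ["side","top","wrist"]:
    c=cams.capture(n);cv2.imwrite(f"pics/{n}0.png",c["image"][:,:,::-1]);np.savez(f"pics/{n}0.npz",**c)
    print(n,c["fx"],c["fy"],c["cx"],c["cy"],c["k1"],c.get("R"),c.get("t"),c.get("T_tool_cam"))
E
```

```text
pics
{'time_s': 0.0, 'joints': array([ 8.38872433e+01,  2.05903339e+01,  6.33926262e-01, -2.05644308e-02,
       -7.01350016e+01, -1.65070811e+01]), 'qd': array([-0.03718777,  0.01243704, -0.0426616 , -0.0211168 , -0.01295126,
       -0.05340151]), 'joint_torque': array([-1.04899147e-03, -5.82726359e+01,  2.93049645e+01,  6.99740946e+00,
        6.91365130e-03, -1.60767645e-04]), 'tcp_pos': array([0.25945873, 0.6226551 , 0.24763484]), 'eef_rot': array([ 1.79906865e+02, -7.43987338e-03, -2.26268351e+01]), 'contact_force': array([-0.29484145, -0.00893313, -0.42217919]), 'moment': array([-0.04239117, -0.00802908, -0.03224735]), 'gripper_force': 0.0, 'gripper_width': 0.08744613367924817}
side 419.4961341568069 419.4961341568069 315.9613518182787 202.8628204796382 -0.1096026992053692 [[ 0.96956244 -0.24449404 -0.01308972]
 [-0.14116001 -0.51450036 -0.84579148]
 [ 0.20005631  0.8218954  -0.53335301]] [-0.54462614  0.16750302  1.47129013] None
top 452.96209366108377 452.96209366108377 318.5740143337837 193.77966035382607 -0.10467088161652045 [[-0.0045259  -0.99998745 -0.00214831]
 [-0.99117181  0.00477065 -0.13249786]
 [ 0.13250644  0.00152967 -0.99118096]] [0.00912312 0.59231409 1.54530836] None
wrist 295.09113393033334 295.09113393033334 316.08199914816413 199.2613988530604 0.014098540158699623 None None [[-1.75832342e-04 -9.54685055e-01 -2.97617902e-01  8.02522977e-02]
 [ 9.99999965e-01 -1.09211244e-04 -2.40476104e-04  5.95900083e-04]
 [ 1.97075721e-04 -2.97617934e-01  9.54685041e-01 -1.36318877e-01]
 [ 0.00000000e+00  0.00000000e+00  0.00000000e+00  1.00000000e+00]]
```

View pics/side0.png

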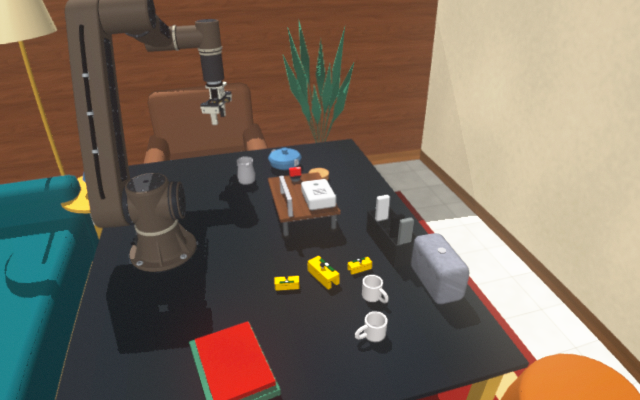

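View pics/top0.png

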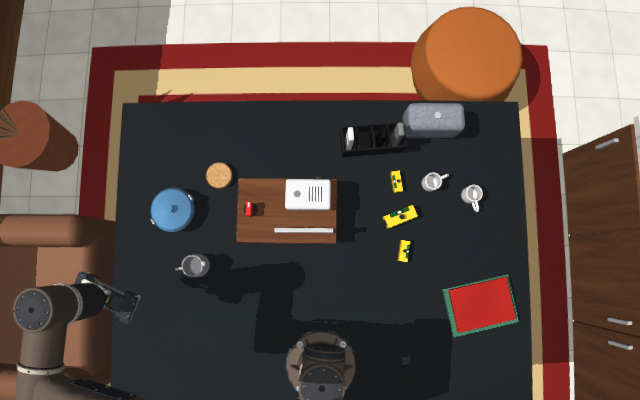

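Side view: yellow levels at about (287,283), (323,272) and (360,265), rail at (286,196), knob at (296,173). In the top view the levels are at (397,181), (400,216) and (405,250), rail at (304,230), knob at (250,209). The middle level looks largest; I'll measure all three.

```bash
cat > h.py <<'E'
import numpy as np,cv2
from scipy.spatial.transform import Rotation as Ro
def pose(c,s=None):
    """camera->world R,t"""
    if c.get("R") is not None and "R" in c: R=np.array(c["R"]).T; return R,-R@np.array(c["t"])
    T=np.array(c["T_tool_cam"]);Rt=Ro.from_euler("xyz",s["eef_rot"],degrees=True).as_matrix()
    return Rt@T[:3,:3],Rt@T[:3,3]+s["tcp_pos"]
def rays(c,uv,s=None):
    uv=np.atleast_2d(uv).astype(float)
    d=np.c_[(uv[:,0]-c["cx"])/c["fx"],(uv[:,1]-c["cy"])/c["fy"]];x=d.copy()
    for _ in range(8): x=d/(1+c["k1"]*(x**2).sum(1,keepdims=True))
    R,t=pose(c,s); return t,np.c_[x,np.ones(len(x))]@R.T
def onz(c,uv,z,s=None):
    t,d=rays(c,uv,s); return t+d*((z-t[2])/d[:,2])[:,None]
def pts(c,mask,s=None):
    v,u=np.nonzero(mask&(c["range_z"]>0)); t,d=rays(c,np.c_[u,v],s)
    return t+d*c["range_z"][v,u][:,None], np.c_[u,v]
def inter(c1,p1,c2,p2,s1=None,s2=None):
    a,d=rays(c1,p1,s1);b,e=rays(c2,p2,s2);d=d[0];e=e[0]
    k=np.linalg.lstsq(np.c_[d,-e],b-a,rcond=None)[0];P=a+d*k[0];Q=b+e*k[1];return (P+Q)/2,np.linalg.norm(P-Q)
def hsv(c): return cv2.cvtColor(c["image"],cv2.COLOR_RGB2HSV)
def yellow(c):
    h=hsv(c);return (h[...,0]>18)&(h[...,0]<35)&(h[...,1]>150)&(h[...,2]>90)
def red(c):
    h=hsv(c);return ((h[...,0]<6)|(h[...,0]>174))&(h[...,1]>170)&(h[...,2]>80)
def load(f):
    z=np.load(f);return {k:(z[k] if z[k].ndim else float(z[k])) for k in z.files}
E
python3 - <<'E'
from h import *
for n in ["top","side"]:
    c=load(f"pics/{n}0.npz")
    for nm,m in(("Y",yellow(c)),("R",red(c))):
        k,l,st,ce=cv2.connectedComponentsWithStats(m.astype(np.uint8))
        for i in range(1,k):
            if 25<st[i,4]<3000:
                P,uv=pts(c,l==i); 
                z=np.percentile(P[:,2],90);Q=P[abs(P[:,2]-z)<.015]
                b=cv2.minAreaRect((Q[:,:2]*1000).astype(np.float32)) if len(Q)>3 else 0
                print(n,nm,ce[i].round(),st[i,4],P.mean(0).round(3),"z90",z.round(3),[np.round(x,1) for x in b] if b else 0)
c=load("pics/top0.npz")
h=hsv(c)
# rail: bright gray strip
m=np.zeros(h.shape[:2],bool);m[222:238,265:342]=1
m&=(h[...,2]>140)&(h[...,1]<60)
P,uv=pts(c,m);print("rail",len(P),uv.min(0),uv.max(0),P.mean(0),P.min(0),P.max(0))
A=P[:,:2]-P[:,:2].mean(0);u,sv,vt=np.linalg.svd(A);print(vt[0])
im=cv2.resize(c["image"][165:265,220:430],None,fx=3.8,fy=3.8,interpolation=cv2.INTER_CUBIC);cv2.imwrite("pics/crop1.png",im[:,:,::-1])
E
```

```text
top Y [397. 181.] 186 [ 0.639 -0.271  0.024] z90 0.033 [array([ 639.9, -271.7]), array([74.8, 30.4]), np.float64(7.1)]
top Y [400. 217.] 348 [ 0.508 -0.278  0.039] z90 0.047 [array([ 513.7, -279.4]), array([ 44. , 112.8]), np.float64(21.1)]
top Y [403. 250.] 180 [ 0.393 -0.287  0.024] z90 0.034 [array([ 392.5, -291.8]), array([30.2, 73.4]), np.float64(79.4)]
top R [ 96. 162.] 2426 [ 0.877  1.218 -0.737] z90 -0.728 [array([ 962.6, 1223.4]), array([150.4, 782.6]), np.float64(89.9)]
top R [282.  97.] 1823 [ 1.227  0.206 -0.734] z90 -0.725 [array([1224.7,  225.5]), array([  45.7, 1540.4]), np.float64(0.1)]
top R [249. 209.] 73 [0.53  0.237 0.128] z90 0.134 [array([532.8, 238.6]), array([18.7, 43.3]), np.float64(87.4)]
top R [482. 304.] 2577 [ 0.205 -0.556  0.04 ] z90 0.044 [array([ 204.8, -557.9]), array([149.4, 214.1]), np.float64(11.7)]
top R [565. 347.] 29 [-0.12  -1.277 -0.738] z90 -0.729 [array([ -122.7, -1279.2]), array([61.6, 26.2]), np.float64(22.9)]
side Y [ 40. 107.] 528 [-0.748  1.275  0.188] z90 0.501 [array([-745.3, 1272.5]), array([19.1, 32.2]), np.float64(26.1)]
side Y [ 7
[... 542 characters left out ...]
 393.1, -293.5]), array([39. , 73.5]), np.float64(75.8)]
side Y [484. 389.] 524 [ 0.878 -0.705 -0.149] z90 -0.099 [array([ 886.6, -714. ]), array([11.6, 50.1]), np.float64(78.1)]
side R [294. 172.] 87 [0.532 0.231 0.118] z90 0.132 [array([532.4, 233.6]), array([14.3, 47.4]), np.float64(89.9)]
side R [519. 372.] 32 [ 1.427 -0.37  -0.737] z90 -0.731 [array([1432.3, -367.6]), array([44.5, 19.2]), np.float64(13.9)]
side R [452. 394.] 369 [ 1.064 -0.387 -0.725] z90 -0.727 [array([1052.2, -390.3]), array([227.4,  62.7]), np.float64(0.8)]
rail 280 [274 228] [332 232] [0.46037327 0.05517283 0.15077832] [ 0.45273643 -0.03642278  0.07512223] [0.46689126 0.15364506 0.16679673]
[-0.01265902 -0.99991987]
```

View pics/crop1.png

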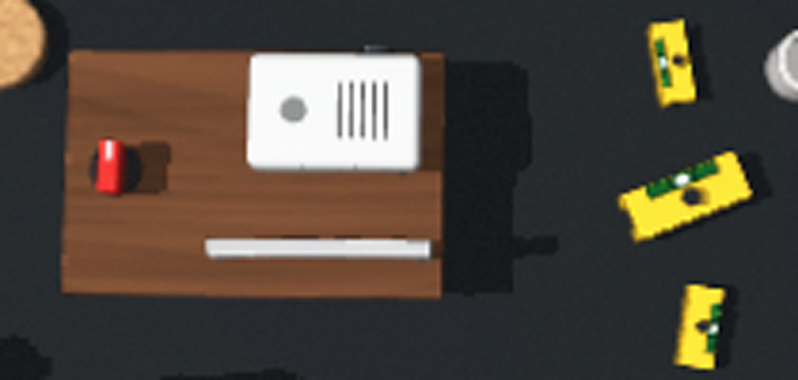

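Three candidates in the top view: (397,181) and (405,250) measure about 75x30, (400,217) about 113x44x42. The task gives 110x44x42, so it's the middle one, with its vial and bubble visible in the crop. Level yaw is about 21°, vial on the far side. I'm moving over the stand first for a close look, then to the level.

apply_moves(
  targets=[
    {"dp": [0.2, -0.47, 0.05], "yaw": -67},
    {"dp": [0.2, -0.47, 0.05], "yaw": -67},
    {"dp": [0.2, -0.47, 0.05], "yaw": -67},
    {"dp": [0.2, -0.47, 0.05], "yaw": -67},
    {"dp": [0.2, -0.47, 0.05], "yaw": -67},
    {"dp": [0.2, -0.47, 0.05], "yaw": -67},
    {"dp": [0.2, -0.47, 0.05], "yaw": -67},
    {"dp": [0.2, -0.47, 0.05], "yaw": -67},
    {"dp": [0.2, -0.47, 0.05], "yaw": -67},
    {"dp": [0.2, -0.47, 0.05], "yaw": -67},
    {"dp": [0.2, -0.47, 0.05], "yaw": -67},
    {"dp": [0.2, -0.47, 0.05], "yaw": -67},
    {"dp": [0.2, -0.47, 0.05], "yaw": -67},
    {"dp": [0.2, -0.47, 0.05], "yaw": -67},
    {"dp": [0.2, -0.47, 0.05], "yaw": -67},
    {"dp": [0.2, -0.47, 0.05], "yaw": -67},
    {"dp": [0.2, -0.47, 0.05], "yaw": -67},
  ],
  grip=-1,
)

```text
time_s: 1.57
tcp_pos: [0.4593, 0.1538, 0.2983]
eef_rot: [180.0, -0.0, -89.6]
contact_force: [-0.5, 0.3, 0.3]
gripper_width: 0.0876
gripper_force: 0.0
```

```bash
cat > snap.py <<'E'
import sys,pickle
from plant import get_state,cams
import cv2
def snap(n,tag):
    s=get_state();c=cams.capture(n);cv2.imwrite(f"pics/{tag}.png",c["image"][:,:,::-1]);pickle.dump((c,s),open(f"pics/{tag}.pkl","wb"));return c,s
if __name__=="__main__":
    c,s=snap(sys.argv[1],sys.argv[2]);print(s["time_s"],s["tcp_pos"],s["eef_rot"])
E
python3 snap.py wrist w1
```

```text
1.5667 [0.45927222 0.15379219 0.2982934 ] [ 1.79974849e+02 -7.81835590e-03 -8.95623334e+01]
```

View pics/w1.png

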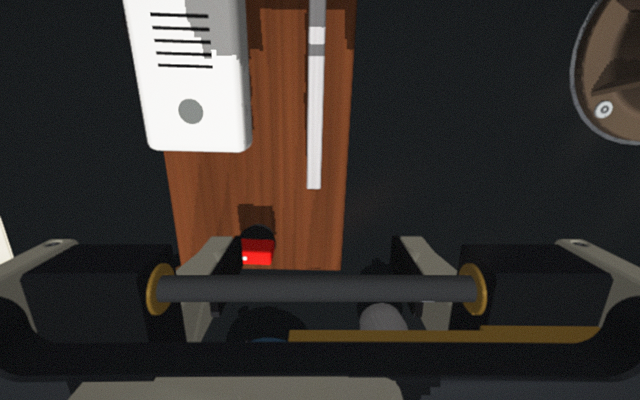

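apply_moves(
  targets=[
    {"dp": [0.04, -0.43, -0.08], "yaw": 21},
    {"dp": [0.04, -0.43, -0.08], "yaw": 21},
    {"dp": [0.04, -0.43, -0.08], "yaw": 21},
    {"dp": [0.04, -0.43, -0.08], "yaw": 21},
    {"dp": [0.04, -0.43, -0.08], "yaw": 21},
    {"dp": [0.04, -0.43, -0.08], "yaw": 21},
    {"dp": [0.04, -0.43, -0.08], "yaw": 21},
    {"dp": [0.04, -0.43, -0.08], "yaw": 21},
    {"dp": [0.04, -0.43, -0.08], "yaw": 21},
    {"dp": [0.04, -0.43, -0.08], "yaw": 21},
    {"dp": [0.04, -0.43, -0.08], "yaw": 21},
    {"dp": [0.04, -0.43, -0.08], "yaw": 21},
    {"dp": [0.04, -0.43, -0.08], "yaw": 21},
    {"dp": [0.04, -0.43, -0.08], "yaw": 21},
  ],
)

```text
time_s: 2.78
tcp_pos: [0.4998, -0.2764, 0.2181]
eef_rot: [180.0, 0.0, -68.6]
contact_force: [-0.8, 0.4, 0.1]
gripper_width: 0.0876
gripper_force: 0.0
```

```bash
python3 snap.py wrist w2
```

```text
2.7833 [ 0.49981637 -0.2763593   0.21811592] [ 1.79960243e+02  3.24095038e-02 -6.86074858e+01]
```

View pics/w2.png

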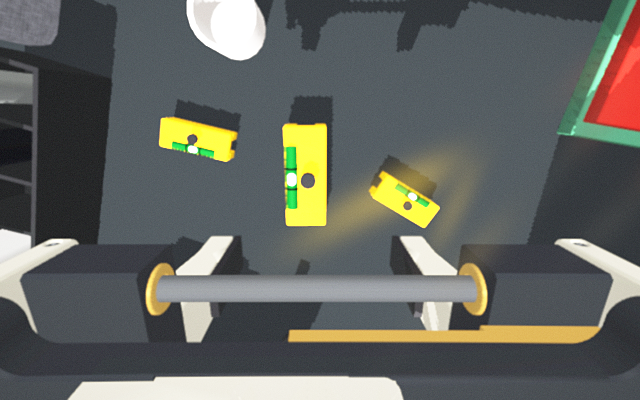

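w1: the rail runs down column ~313 to its knob end at (313,188); red knob at (258,252). w2: the big level is at (305,175), aligned with the jaws, vial to the far side at (291,180).

```bash
python3 - <<'E'
from h import *
import pickle
c,s=pickle.load(open("pics/w2.pkl","rb"))
m=yellow(c)
k,l,st,ce=cv2.connectedComponentsWithStats(m.astype(np.uint8))
for i in range(1,k):
    if st[i,4]>2000 and abs(ce[i][0]-305)<30 and ce[i][1]<235:
        P,uv=pts(c,l==i,s);print(ce[i],st[i,4],"z",np.percentile(P[:,2],[10,50,90]).round(4))
        Q=P[abs(P[:,2]-np.median(P[:,2]))<.006]
        f=cv2.convexHull((uv[abs(P[:,2]-np.median(P[:,2]))<.006]).astype(np.int32))[:,0]
        X=onz(c,f,np.median(P[:,2]),s); b=cv2.minAreaRect((X[:,:2]*1000).astype(np.float32));print("level",b)
        # two-view height check: centroid in top cam
        ct=load("pics/top0.npz");print("top at same z",onz(ct,[[400.3,216.5]],np.median(P[:,2])))
h=hsv(c)
# rail w1
c,s=pickle.load(open("pics/w1.pkl","rb"));h=hsv(c)
m=np.zeros(h.shape[:2],bool);m[0:195,295:335]=1;m&=(h[...,1]<50)&(h[...,2]>120)
P,uv=pts(c,m,s);print("rail w1 z",np.percentile(P[:,2],[5,50,95]).round(4))
Q=P[abs(P[:,2]-np.median(P[:,2]))<.02]
A=np.c_[Q[:,1],np.ones(len(Q))];print("z=a*y+b",np.linalg.lstsq(A,Q[:,2],rcond=None)[0],"x=",np.linalg.lstsq(A,Q[:,0],rcond=None)[0],"y",Q[:,1].min(),Q[:,1].max(),"width",np.ptp(Q[abs(Q[:,1]-.1)<.01][:,0]))
ct=load("pics/top0.npz");
# two view on the knob-end of rail
print("rail end, two views",inter(c,[[313.5,188.5]],ct,[[274.5,230.5]],s))
m=red(c);m[:235]=0;P,uv=pts(c,m,s);print("knob w1",len(P),uv.min(0),uv.max(0),P.mean(0),np.percentile(P[:,2],[5,50,95]).round(3))
for n in["top"]:
    h=hsv(ct);m=np.zeros(h.shape[:2],bool);m[222:238,265:342]=1;m&=(h[...,1]<60)&(h[...,2]>140)
    P,uv=pts(ct,m);Q=P[abs(P[:,2]-.155)<.014];A=np.c_[Q[:,1],np.ones(len(Q))]
    print("top rail",np.linalg.lstsq(A,Q[:,2],rcond=None)[0],np.linalg.lstsq(A,Q[:,0],rcond=None)[0],Q[:,1].min(),Q[:,1].max())
    # board direction
E
```

```text
[308.31434475 172.60596222] 3388 z [0.0407 0.0422 0.0434]
level ((512.7412109375, -279.9725646972656), (43.64153289794922, 108.37651062011719), 21.368310928344727)
top at same z [[ 0.51082435 -0.27773096  0.04223555]]
rail w1 z [0.152  0.1558 0.1592]
z=a*y+b [-0.04416372  0.15868251] x= [0.01518716 0.45887314] y -0.009685288194147004 0.14953159197313187 width 0.013002938649290197
rail end, two views (array([0.459836  , 0.14873342, 0.15393494]), np.float64(0.0024981954876849453))
knob w1 747 [242 239] [273 264] [0.52605874 0.23353482 0.12373474] [0.105 0.129 0.132]
top rail [-0.03640835  0.15821926] [0.01802215 0.45975994] -0.03642278263906174 0.15029853313940494
```

apply_moves(
  targets=[
    {"dp": [0.013, -0.004, -0.04], "yaw": 0},
    {"dp": [0.013, -0.004, -0.08], "yaw": 0},
    {"dp": [0.013, -0.004, -0.12], "yaw": 0},
    {"dp": [0.013, -0.004, -0.15], "yaw": 0},
    {"dp": [0.013, -0.004, -0.17], "yaw": 0},
    {"dp": [0.013, -0.004, -0.18], "yaw": 0},
    {"dp": [0.013, -0.004, -0.185], "yaw": 0},
    {"dp": [0.013, -0.004, -0.185], "yaw": 0},
    {"dp": [0.013, -0.004, -0.185], "yaw": 0},
  ],
)

```text
time_s: 3.58
tcp_pos: [0.5138, -0.2806, 0.035]
eef_rot: [-179.9, -0.1, -68.5]
contact_force: [0.8, -0.1, -0.5]
gripper_width: 0.0876
gripper_force: 0.0
```

apply_moves(
  targets=[
    {"dp": [0, 0, 0], "yaw": 0},
    {"dp": [0, 0, 0], "yaw": 0},
    {"dp": [0, 0, 0], "yaw": 0},
    {"dp": [0, 0, 0], "yaw": 0},
    {"dp": [0, 0, 0], "yaw": 0},
    {"dp": [0, 0, 0], "yaw": 0},
    {"dp": [0, 0, 0], "yaw": 0},
    {"dp": [0, 0, 0], "yaw": 0},
    {"dp": [0, 0, 0], "yaw": 0},
    {"dp": [0, 0, 0], "yaw": 0},
  ],
  grip=1,
  squeeze=25,
)

```text
time_s: 4.42
tcp_pos: [0.5128, -0.281, 0.0336]
eef_rot: [-180.0, -0.0, -68.6]
contact_force: [0.7, 0.0, 0.3]
gripper_width: 0.0436
gripper_force: 25.0
```

apply_moves(
  targets=[
    {"dp": [0, 0, 0.04], "yaw": 0},
    {"dp": [0, 0, 0.08], "yaw": 0},
    {"dp": [0, 0.0, 0.12], "yaw": 0},
    {"dp": [0, 0.02, 0.16], "yaw": -5},
    {"dp": [-0.02, 0.06, 0.19], "yaw": -12},
    {"dp": [-0.03, 0.1, 0.2], "yaw": -18},
    {"dp": [-0.05, 0.14, 0.2], "yaw": -22.3},
    {"dp": [-0.053, 0.18, 0.2], "yaw": -22.3},
    {"dp": [-0.053, 0.22, 0.2], "yaw": -22.3},
    {"dp": [-0.053, 0.26, 0.2], "yaw": -22.3},
    {"dp": [-0.053, 0.3, 0.2], "yaw": -22.3},
    {"dp": [-0.053, 0.325, 0.2], "yaw": -22.3},
    {"dp": [-0.053, 0.336, 0.195], "yaw": -22.3},
    {"dp": [-0.053, 0.336, 0.19], "yaw": -22.3},
    {"dp": [-0.053, 0.336, 0.19], "yaw": -22.3},
    {"dp": [-0.053, 0.336, 0.19], "yaw": -22.3},
    {"dp": [-0.053, 0.336, 0.19], "yaw": -22.3},
  ],
)

```text
time_s: 5.83
tcp_pos: [0.4594, 0.054, 0.2234]
eef_rot: [180.0, -0.0, -91.0]
contact_force: [0.5, 0.1, -3.4]
gripper_width: 0.0441
gripper_force: 25.0
```

```bash
python3 snap.py wrist w3; python3 - <<'E'
from snap import snap
from h import *
import pickle
ct,_=snap("top","t3");cs,_=snap("side","s3")
a=cs["image"][130:260,220:380];b=cs["image"]
cv2.imwrite("pics/s3c.png",cv2.resize(a,None,fx=3,fy=3,interpolation=cv2.INTER_CUBIC)[:,:,::-1])
w=pickle.load(open("pics/w3.pkl","rb"))[0]["image"]
j=np.hstack([cv2.resize(a,(400,325),interpolation=cv2.INTER_CUBIC),cv2.resize(w[0:325,120:520],(400,325))]);cv2.imwrite("pics/j3.png",j[:,:,::-1])
E
```

```text
5.8333 [0.4594258  0.0540477  0.22337817] [ 1.79958318e+02 -2.76981121e-02 -9.09873481e+01]
```

View pics/j3.png

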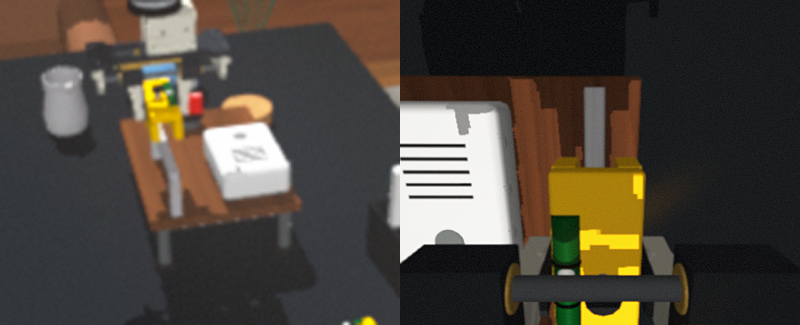

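Left (side view): the level is held above the rail. Right (wrist view): the rail runs at about column 314, between the channel ends of the level (columns 270–363). I'm computing the lateral offset.

```bash
python3 - <<'E'
from h import *
import pickle
c,s=pickle.load(open("pics/w3.pkl","rb"));h=hsv(c)
m=np.zeros(h.shape[:2],bool);m[80:160,290:340]=1;m&=(h[...,1]<50)&(h[...,2]>70)
m2=m.copy();k,l,st,ce=cv2.connectedComponentsWithStats(m.astype(np.uint8));i=1+st[1:,4].argmax();m=l==i;print(st[i])
rows=[r for r in range(90,155,6)]
uv=np.array([[np.mean(np.nonzero(m[r])[0]),r] for r in rows if m[r].sum()>8]);wd=[m[r].sum() for r in rows]
P,_=pts(c,m,s);A=np.c_[P[:,1],np.ones(len(P))];zf=np.linalg.lstsq(A,P[:,2],rcond=None)[0];print("z fit",zf,wd)
X=onz(c,uv,.160,s);f=np.polyfit(X[:,1],X[:,0],1);print("rail x(y)",f,"at y=.054:",np.polyval(f,.054),"yaw",-np.degrees(np.arctan(f[0])),X[:,1])
# level edges (top face z: level bottom=.2234-.0336, top +.042)
y=yellow(c)&(h[...,2]>60); zt=.2234-.0336+.042
for r in(185,195,205,215):
    q=np.nonzero(y[r,220:420])[0]+220;print(r,q.min(),q.max(),onz(c,[[q.min(),r],[q.max()+1,r]],zt,s)[:,:2].round(4).tolist())
P,_=pts(c,y&(np.indices(y.shape)[0]<225),s);print("lvl z",np.percentile(P[:,2],[10,50,90]))
E
```

```text
[ 304   87   21   73 1527]
z fit [-0.04878928  0.15614609] [np.int64(21), np.int64(21), np.int64(21), np.int64(21), np.int64(21), np.int64(21), np.int64(21), np.int64(21), np.int64(21), np.int64(21), np.int64(21)]
rail x(y) [0.01956216 0.45907801] at y=.054: 0.46013436679210257 yaw -1.1206862192989793 [-0.03748931 -0.03390636 -0.0302803  -0.02661046 -0.02289618 -0.01913676
 -0.01533152 -0.01147975 -0.00758071 -0.00363368  0.00036211]
185 268 364 [[0.4793, 0.0057], [0.4359, 0.0065]]
195 269 364 [[0.4792, 0.0104], [0.4358, 0.0111]]
205 269 363 [[0.4795, 0.0151], [0.4361, 0.0159]]
215 281 363 [[0.4743, 0.0201], [0.4359, 0.0208]]
lvl z [0.22234823 0.23176498 0.23265345]
```

apply_moves(
  targets=[
    {"dp": [0.0016, 0, 0], "yaw": 0},
    {"dp": [0.0016, 0, -0.01], "yaw": 0},
    {"dp": [0.0016, 0, -0.02], "yaw": 0},
    {"dp": [0.0016, 0, -0.03], "yaw": 0},
    {"dp": [0.0016, 0, -0.04], "yaw": 0},
    {"dp": [0.0016, 0, -0.048], "yaw": 0},
    {"dp": [0.0016, 0, -0.053], "yaw": 0},
    {"dp": [0.0016, 0, -0.055], "yaw": 0},
    {"dp": [0.0016, 0, -0.055], "yaw": 0},
    {"dp": [0.0016, 0, -0.055], "yaw": 0},
  ],
)

```text
time_s: 6.82
tcp_pos: [0.4615, 0.0552, 0.1687]
eef_rot: [-180.0, -0.0, -90.9]
contact_force: [0.1, -0.0, -2.5]
gripper_width: 0.0438
gripper_force: 25.0
```

apply_moves(
  targets=[
    {"dp": [0, 0, -0.001], "yaw": 0},
    {"dp": [0, 0, -0.002], "yaw": 0},
    {"dp": [0, 0, -0.003], "yaw": 0},
    {"dp": [0, 0, -0.003], "yaw": 0},
    {"dp": [0, 0, -0.003], "yaw": 0},
  ],
)

```text
time_s: 7.23
tcp_pos: [0.4612, 0.055, 0.1656]
eef_rot: [-180.0, 0.0, -90.9]
contact_force: [0.3, -0.6, -2.7]
gripper_width: 0.044
gripper_force: 25.0
```

apply_moves(
  targets=[
    {"dp": [0, 0, -0.001], "yaw": 0},
    {"dp": [0, 0, -0.002], "yaw": 0},
    {"dp": [0, 0, -0.002], "yaw": 0},
    {"dp": [0, 0, -0.002], "yaw": 0},
  ],
)

```text
time_s: 7.57
tcp_pos: [0.4614, 0.0551, 0.1638]
eef_rot: [-180.0, 0.0, -90.9]
contact_force: [0.1, 0.5, 1.3]
gripper_width: 0.0435
gripper_force: 25.0
```

apply_moves(
  targets=[
    {"dp": [0, 0, -0.001], "yaw": 0},
    {"dp": [0, 0, -0.0015], "yaw": 0},
    {"dp": [0, 0, -0.0015], "yaw": 0},
  ],
)

```text
time_s: 7.82
tcp_pos: [0.4614, 0.0551, 0.1623]
eef_rot: [-180.0, 0.0, -90.9]
contact_force: [-1.3, 0.0, 4.2]
gripper_width: 0.0442
gripper_force: 25.0
```

apply_moves(
  targets=[
    {"dp": [0, 0, 0], "yaw": 0},
    {"dp": [0, 0, 0], "yaw": 0},
    {"dp": [0, 0, 0], "yaw": 0},
    {"dp": [0, 0, 0], "yaw": 0},
    {"dp": [0, 0, 0], "yaw": 0},
    {"dp": [0, 0, 0], "yaw": 0},
  ],
  grip=-0.5,
)

```text
time_s: 8.32
tcp_pos: [0.4612, 0.055, 0.162]
eef_rot: [180.0, 0.0, -90.9]
contact_force: [-0.8, 0.7, 0.5]
gripper_width: 0.0654
gripper_force: 0.0
```

apply_moves(
  targets=[
    {"dp": [0, 0, 0.02], "yaw": 0},
    {"dp": [0, 0, 0.05], "yaw": 0},
    {"dp": [0, 0, 0.09], "yaw": 0},
    {"dp": [0, 0.03, 0.12], "yaw": 0},
    {"dp": [0, 0.06, 0.14], "yaw": 0},
    {"dp": [0, 0.1, 0.14], "yaw": 0},
    {"dp": [0, 0.1, 0.14], "yaw": 0},
    {"dp": [0, 0.1, 0.14], "yaw": 0},
    {"dp": [0, 0.1, 0.14], "yaw": 0},
    {"dp": [0, 0.1, 0.14], "yaw": 0},
    {"dp": [0, 0.1, 0.14], "yaw": 0},
  ],
  grip=-1,
)

```text
time_s: 9.23
tcp_pos: [0.4611, 0.1541, 0.3018]
eef_rot: [180.0, -0.0, -91.0]
contact_force: [-0.8, -0.4, 0.5]
gripper_width: 0.0876
gripper_force: 0.0
```

```bash
python3 snap.py wrist w4
```

```text
9.2333 [0.4611393  0.15409058 0.30178625] [ 1.79974700e+02 -2.92973836e-02 -9.09813898e+01]
```

View pics/w4.png

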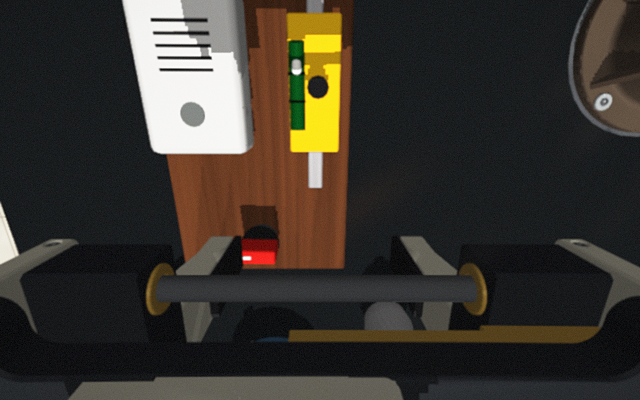

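The level is astride the rail. The vial spans rows ~41–129, and the bubble at (296,66) sits towards the far (-y) end. Next I go above the knob and measure the bubble offset.

apply_moves(
  targets=[
    {"dp": [0.07, 0.084, 0], "yaw": 91},
    {"dp": [0.07, 0.084, 0], "yaw": 91},
    {"dp": [0.07, 0.084, 0], "yaw": 91},
    {"dp": [0.07, 0.084, 0], "yaw": 91},
    {"dp": [0.07, 0.084, 0], "yaw": 91},
    {"dp": [0.07, 0.084, 0], "yaw": 91},
    {"dp": [0.07, 0.084, 0], "yaw": 91},
    {"dp": [0.07, 0.084, 0], "yaw": 91},
    {"dp": [0.07, 0.084, 0], "yaw": 91},
    {"dp": [0.07, 0.084, 0], "yaw": 91},
    {"dp": [0.07, 0.084, 0], "yaw": 91},
    {"dp": [0.07, 0.084, 0], "yaw": 91},
    {"dp": [0.07, 0.084, 0], "yaw": 91},
    {"dp": [0.07, 0.084, 0], "yaw": 91},
    {"dp": [0.07, 0.084, 0], "yaw": 91},
    {"dp": [0.07, 0.084, 0], "yaw": 91},
  ],
)

```text
time_s: 10.62
tcp_pos: [0.5313, 0.2386, 0.302]
eef_rot: [180.0, 0.0, -0.1]
contact_force: [0.3, -0.3, -0.1]
gripper_width: 0.0877
gripper_force: 0.0
```

```bash
python3 snap.py wrist w5; cat > bub.py <<'E'
from h import *
import pickle,sys
def bub(tag,show=True):
    c,s=pickle.load(open(f"pics/{tag}.pkl","rb"));h=hsv(c);Y=yellow(c)
    g=((h[...,0]>40)&(h[...,0]<85)&(h[...,1]>100)&(h[...,2]>25)).astype(np.uint8)
    k,l,st,ce=cv2.connectedComponentsWithStats(cv2.dilate(g,np.ones((9,3),np.uint8)))
    # vial = biggest tall green blob touching yellow
    i=1+st[1:,4].argmax();x,y,w,hh,_=st[i]
    G=(l==i)&(g>0);vv,uu=np.nonzero(G)
    W=np.zeros_like(Y);W[y:y+hh,x:x+w]=1;W&=(h[...,1]<90)&(h[...,2]>110)
    bv,bu=np.nonzero(W)
    # rows by range: dark rows (black lines)
    colmid=int(round(uu.mean()));v=h[vv.min():vv.max()+1,colmid-2:colmid+3,2].mean(1)
    print("vial rows",vv.min(),vv.max(),"col",colmid,"bubble",bu.mean(),bv.mean(),bv.min(),bv.max(),len(bv))
    z=float(sys.argv[2]) if len(sys.argv)>2 else .178
    E=onz(c,[[colmid,vv.min()-.5],[colmid,vv.max()+.5],[bu.mean(),bv.min()-.5],[bu.mean(),bv.max()+.5]],z,s)
    print("vial y",E[0,1],E[1,1],"len",np.linalg.norm(E[0]-E[1]),"mid",E[:2].mean(0).round(4)); print("bubble len",np.linalg.norm(E[2]-E[3]),"offset y mm",1000*(E[2:,1].mean()-E[:2,1].mean()))
    print(v.astype(int).tolist())
if __name__=="__main__": bub(sys.argv[1])
E
python3 bub.py w4; python3 - <<'E'
from h import *
import pickle
c,s=pickle.load(open("pics/w5.pkl","rb"));print(s["tcp_pos"],s["eef_rot"])
m=red(c);k,l,st,ce=cv2.connectedComponentsWithStats(m.astype(np.uint8))
for i in range(1,k):
    if st[i,4]>150:
        P,uv=pts(c,l==i,s);zt=np.percentile(P[:,2],90);Q=P[P[:,2]>zt-.005];X=onz(c,uv[P[:,2]>zt-.005],zt,s)
        b=cv2.minAreaRect((X[:,:2]*1000).astype(np.float32));print(ce[i],st[i],"z",zt,b)
E
```

```text
10.6167 [0.53130959 0.23859167 0.30199707] [ 1.79992349e+02  8.36776701e-03 -1.35018543e-01]
vial rows 41 129 col 296 bubble 296.0642857142857 67.02857142857142 59 75 140
vial y 0.022701621528877433 0.09091702465418836 len 0.06826541606221438 mid [0.4752 0.0568 0.178 ]
bubble len 0.012564716608052884 offset y mm -14.982170886255412
[46, 55, 84, 92, 92, 92, 92, 91, 92, 89, 92, 91, 92, 92, 87, 66, 47, 55, 112, 168, 188, 191, 188, 185, 186, 188, 184, 183, 208, 249, 255, 255, 252, 178, 112, 89, 90, 91, 92, 91, 91, 90, 91, 91, 89, 89, 91, 89, 90, 91, 89, 89, 91, 90, 90, 91, 89, 88, 80, 51, 19, 41, 76, 88, 89, 89, 88, 90, 91, 87, 88, 90, 88, 89, 90, 88, 89, 88, 89, 88, 88, 87, 86, 89, 89, 89, 87, 83, 105]
[0.53130959 0.23859167 0.30199707] [ 1.79992349e+02  8.36776701e-03 -1.35018543e-01]
[316.25290698 181.86046512] [307 158  20  46 688] z 0.13176365002086768 ((533.935791015625, 237.650390625), (17.74241065979004, 45.358421325683594), 87.55475616455078)
```

View pics/w5.png

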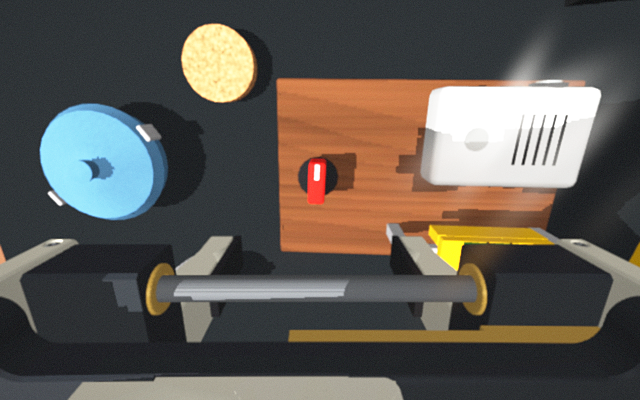

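w5: knob bar at (316,182), unobstructed, mark towards +x; dish, coasters and projector are clear of it. The bubble is off by -15 mm, so about 1.43 rad (82°) clockwise.

apply_moves(
  targets=[
    {"dp": [0.003, -0.001, -0.04], "yaw": -2.4},
    {"dp": [0.003, -0.001, -0.08], "yaw": -2.4},
    {"dp": [0.003, -0.001, -0.12], "yaw": -2.4},
    {"dp": [0.003, -0.001, -0.15], "yaw": -2.4},
    {"dp": [0.003, -0.001, -0.165], "yaw": -2.4},
    {"dp": [0.003, -0.001, -0.173], "yaw": -2.4},
    {"dp": [0.003, -0.001, -0.1765], "yaw": -2.4},
    {"dp": [0.003, -0.001, -0.1765], "yaw": -2.4},
    {"dp": [0.003, -0.001, -0.1765], "yaw": -2.4},
  ],
)

```text
time_s: 11.42
tcp_pos: [0.535, 0.2386, 0.1268]
eef_rot: [-179.9, -0.1, -2.3]
contact_force: [0.3, 0.3, 0.0]
gripper_width: 0.0878
gripper_force: 0.0
```

apply_moves(
  targets=[
    {"dp": [0, 0, 0], "yaw": 0},
    {"dp": [0, 0, 0], "yaw": 0},
    {"dp": [0, 0, 0], "yaw": 0},
    {"dp": [0, 0, 0], "yaw": 0},
    {"dp": [0, 0, 0], "yaw": 0},
    {"dp": [0, 0, 0], "yaw": 0},
    {"dp": [0, 0, 0], "yaw": 0},
    {"dp": [0, 0, 0], "yaw": 0},
    {"dp": [0, 0, 0], "yaw": 0},
    {"dp": [0, 0, 0], "yaw": 0},
    {"dp": [0, 0, 0], "yaw": 0},
    {"dp": [0, 0, 0], "yaw": 0},
  ],
  grip=1,
  squeeze=25,
)

```text
time_s: 12.42
tcp_pos: [0.5342, 0.2378, 0.1256]
eef_rot: [180.0, 0.0, -2.3]
contact_force: [0.4, -0.8, 0.5]
gripper_width: 0.0184
gripper_force: 24.8
```

apply_moves(
  targets=[
    {"dp": [0, 0, 0.0006], "yaw": -4},
    {"dp": [0, 0, 0.0012], "yaw": -8},
    {"dp": [0, 0, 0.0017], "yaw": -12},
    {"dp": [0, 0, 0.0022], "yaw": -16},
    {"dp": [0, 0, 0.0028], "yaw": -20},
    {"dp": [0, 0, 0.0034], "yaw": -24},
    {"dp": [0, 0, 0.004], "yaw": -28},
    {"dp": [0, 0, 0.0045], "yaw": -32},
    {"dp": [0, 0, 0.005], "yaw": -36},
    {"dp": [0, 0, 0.0056], "yaw": -40},
    {"dp": [0, 0, 0.0056], "yaw": -40},
    {"dp": [0, 0, 0.0056], "yaw": -40},
  ],
)

```text
time_s: 13.42
tcp_pos: [0.5339, 0.2367, 0.131]
eef_rot: [179.9, -0.0, -42.3]
contact_force: [0.7, -6.2, 1.4]
gripper_width: 0.0179
gripper_force: 24.9
```

apply_moves(
  targets=[
    {"dp": [0, 0, 0.0006], "yaw": -4},
    {"dp": [0, 0, 0.0012], "yaw": -8},
    {"dp": [0, 0, 0.0017], "yaw": -12},
    {"dp": [0, 0, 0.0022], "yaw": -16},
    {"dp": [0, 0, 0.0028], "yaw": -20},
    {"dp": [0, 0, 0.0034], "yaw": -24},
    {"dp": [0, 0, 0.004], "yaw": -28},
    {"dp": [0, 0, 0.0045], "yaw": -32},
    {"dp": [0, 0, 0.005], "yaw": -36},
    {"dp": [0, 0, 0.0056], "yaw": -40},
    {"dp": [0, 0, 0.0059], "yaw": -42},
    {"dp": [0, 0, 0.0059], "yaw": -42},
    {"dp": [0, 0, 0.0059], "yaw": -42},
  ],
)

```text
time_s: 14.5
tcp_pos: [0.5336, 0.2357, 0.1367]
eef_rot: [179.9, -0.2, -84.4]
contact_force: [1.2, -9.4, 1.2]
gripper_width: 0.0177
gripper_force: 25.0
```

```bash
python3 - <<'E'
from snap import snap
import cv2,numpy as np
t,_=snap("top","t6");s,_=snap("side","s6")
a=cv2.resize(t["image"][190:250,255:345],(600,400),interpolation=cv2.INTER_CUBIC);b=cv2.resize(s["image"][160:230,260:345],(200,165),interpolation=cv2.INTER_CUBIC)
o=np.zeros((400,800,3),np.uint8);o[:,:600]=a;o[:165,600:]=b;cv2.imwrite("pics/j6.png",o[:,:,::-1])
E
```

```text
(no output)
```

View pics/j6.png

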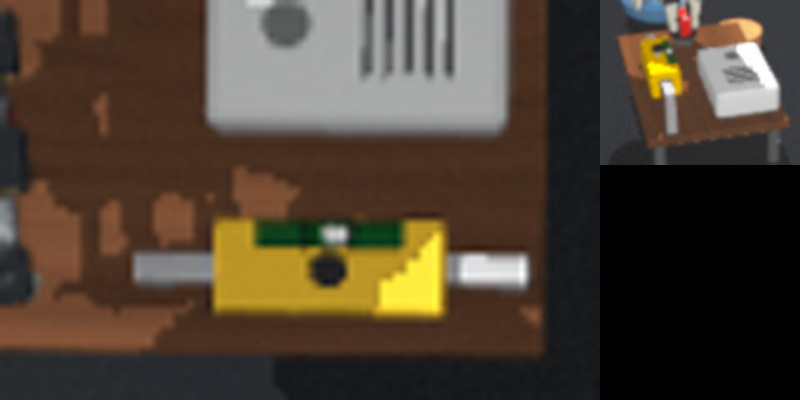

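Top view: the bubble at crop x 334 is almost central in the vial (256–403). I'll ease the sideways strain, let it settle and measure to sub-pixel.

apply_moves(
  targets=[
    {"dp": [0, -0.0015, 0], "yaw": 0},
    {"dp": [0, -0.0025, 0], "yaw": 0},
    {"dp": [0, -0.0025, 0], "yaw": 0},
    {"dp": [0, -0.0025, 0], "yaw": 0},
    {"dp": [0, -0.0025, 0], "yaw": 0},
    {"dp": [0, -0.0025, 0], "yaw": 0},
    {"dp": [0, -0.0025, 0], "yaw": 0},
    {"dp": [0, -0.0025, 0], "yaw": 0},
  ],
)

```text
time_s: 15.27
tcp_pos: [0.534, 0.2355, 0.1369]
eef_rot: [180.0, -0.0, -84.3]
contact_force: [-1.5, -1.3, -0.7]
gripper_width: 0.0181
gripper_force: 25.0
```

```bash
cat > tb.py <<'E'
from h import *
from snap import snap
import sys
# average several top pictures; sub-pixel vial ends (green) and bubble (white)
n=int(sys.argv[2]);ims=[]
for i in range(n): c,s=snap("top",f"{sys.argv[1]}{i}");ims.append(c["image"].astype(float))
a=np.mean(ims,0)[218:232,285:325]
g=a[...,1]-a[...,0]           # green minus red: vial
rw=g.clip(8).sum(1);rows=np.argsort(rw)[-2:];print("vial rows",rows+218)
p=a[rows].mean(0);print("R",p[:,0].astype(int).tolist());print("G",p[:,1].astype(int).tolist())
R,G=p[:,0],p[:,1];x=np.arange(len(R))+285.
d=(R<60);ii=np.nonzero(d)[0];i0,i1=ii[0],ii[-1]
e0=x[i0-1]+(R[i0-1]-70)/(R[i0-1]-R[i0]);e1=x[i1]+(70-R[i1])/(R[i1+1]-R[i1])
w=(R-R[i0+1:i1].min()-12).clip(0);w[:i0+2]=0;w[i1-1:]=0
b=(w*x).sum()/w.sum();print("ends",e0,e1,"mid",(e0+e1)/2,"bubble",b)
mm=70/(e1-e0);print("bubble towards -y by mm",(b-(e0+e1)/2)*mm)
E
python3 tb.py t7 4
```

```text
vial rows [226 225]
R [71, 72, 184, 185, 185, 185, 185, 185, 80, 21, 12, 12, 13, 13, 13, 11, 12, 47, 142, 148, 149, 63, 16, 11, 13, 15, 14, 14, 14, 14, 94, 180, 186, 185, 185, 217, 165, 79, 69, 69]
G [46, 46, 146, 148, 148, 148, 147, 148, 90, 63, 60, 60, 60, 61, 61, 38, 47, 80, 150, 154, 155, 91, 42, 47, 60, 61, 62, 62, 62, 62, 102, 146, 149, 148, 149, 184, 128, 54, 45, 45]
ends 293.1694915254237 314.6925465838509 mid 303.9310190546373 bubble 304.087169159954
bubble towards -y by mm 0.5078511086132774
```

apply_moves(
  targets=[
    {"dp": [0, 0, 0.0002], "yaw": -1.2},
    {"dp": [0, 0, 0.0004], "yaw": -2.5},
    {"dp": [0, 0, 0.0004], "yaw": -2.5},
    {"dp": [0, 0, 0.0004], "yaw": -2.5},
  ],
)

```text
time_s: 15.8
tcp_pos: [0.534, 0.2354, 0.1373]
eef_rot: [180.0, -0.0, -86.8]
contact_force: [-3.1, -1.7, -2.6]
gripper_width: 0.018
gripper_force: 25.0
```

apply_moves(
  targets=[
    {"dp": [0, 0, 0], "yaw": 0},
    {"dp": [0, 0, 0], "yaw": 0},
    {"dp": [0, 0, 0], "yaw": 0},
    {"dp": [0, 0, 0], "yaw": 0},
    {"dp": [0, 0, 0], "yaw": 0},
    {"dp": [0, 0, 0], "yaw": 0},
  ],
  grip=-1,
)

```text
time_s: 16.3
tcp_pos: [0.5345, 0.2358, 0.1377]
eef_rot: [-180.0, 0.0, -86.8]
contact_force: [0.5, -0.0, -0.0]
gripper_width: 0.0521
gripper_force: 0.0
```

apply_moves(
  targets=[
    {"dp": [0, 0, 0.03], "yaw": 0},
    {"dp": [0, 0, 0.07], "yaw": 0},
    {"dp": [0, 0, 0.1], "yaw": 0},
    {"dp": [-0.03, -0.03, 0.12], "yaw": -4},
    {"dp": [-0.05, -0.07, 0.12], "yaw": -4},
    {"dp": [-0.06, -0.11, 0.12], "yaw": -4},
    {"dp": [-0.06, -0.135, 0.12], "yaw": -4},
    {"dp": [-0.06, -0.135, 0.12], "yaw": -4},
    {"dp": [-0.06, -0.135, 0.12], "yaw": -4},
    {"dp": [-0.06, -0.135, 0.12], "yaw": -4},
    {"dp": [-0.06, -0.135, 0.12], "yaw": -4},
  ],
)

```text
time_s: 17.22
tcp_pos: [0.4746, 0.1012, 0.2574]
eef_rot: [-180.0, 0.0, -90.8]
contact_force: [0.8, 0.5, 0.7]
gripper_width: 0.0877
gripper_force: 0.0
```

```bash
python3 snap.py wrist w8; python3 bub.py w8 .178; python3 - <<'E'
from h import *
import pickle
c,s=pickle.load(open("pics/w8.pkl","rb"))
cv2.imwrite("pics/w8c.png",cv2.resize(c["image"][20:270,220:420],None,fx=2.4,fy=2.4,interpolation=cv2.INTER_CUBIC)[:,:,::-1])
E
```

```text
17.2167 [0.47458584 0.10123472 0.257397  ] [-1.79995992e+02  3.68637702e-03 -9.08002144e+01]
vial rows 104 198 col 313 bubble 313.5273631840796 153.38308457711443 145 162 201
vial y 0.017670729579354345 0.08671357622426071 len 0.06905317989249563 mid [0.4754 0.0522 0.178 ]
bubble len 0.013125592517836897 offset y mm 0.19787659736446306
[76, 51, 44, 49, 48, 48, 48, 48, 48, 47, 48, 46, 48, 47, 49, 67, 85, 89, 87, 89, 87, 89, 89, 88, 88, 87, 87, 88, 88, 85, 91, 86, 77, 40, 14, 39, 72, 87, 88, 88, 108, 176, 237, 249, 252, 252, 253, 252, 253, 252, 253, 253, 253, 252, 253, 254, 255, 253, 183, 95, 82, 87, 81, 57, 19, 22, 60, 87, 89, 88, 88, 89, 88, 89, 87, 87, 87, 87, 89, 89, 88, 88, 87, 88, 88, 90, 90, 89, 87, 89, 89, 90, 87, 85, 91]
```

View pics/w8c.png

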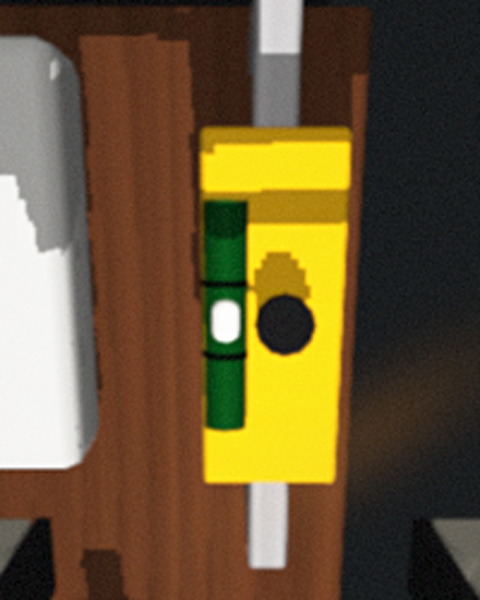

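The bubble is centred: it sits between the black lines, off by ≤0.2 mm, and the pad is at crop (285,324). Now I locate the pad and press it with closed fingers.

```bash
python3 - <<'E'
from h import *
import pickle
c,s=pickle.load(open("pics/w8.pkl","rb"));h=hsv(c)
m=np.zeros(h.shape[:2],bool);m[138:172,322:356]=1;m&=(h[...,2]<60)
k,l,st,ce=cv2.connectedComponentsWithStats(m.astype(np.uint8));i=1+st[1:,4].argmax();m=l==i
P,uv=pts(c,m,s);z=np.percentile(P[:,2],[10,50,90]);print(ce[i],st[i],z)
print("pad",onz(c,[ce[i]],z[2],s),onz(c,[ce[i]],.189,s))
m=yellow(c)&(np.indices(h.shape[:2])[0]<230);P,_=pts(c,m,s);Q=P[P[:,2]>.15];A=np.c_[Q[:,:2],np.ones(len(Q))];print("lvl top",np.median(Q[:,2]))
E
```

```text
[338.31850117 154.64637002] [327 143  23  24 427] [0.18820981 0.18911549 0.18997724]
pad [[0.45777236 0.05156938 0.18997724]] [[0.4577012  0.05172069 0.189     ]]
lvl top 0.17407945169629752
```

apply_moves(
  targets=[
    {"dp": [0, 0, 0], "yaw": 0},
    {"dp": [0, 0, 0], "yaw": 0},
    {"dp": [0, 0, 0], "yaw": 0},
    {"dp": [0, 0, 0], "yaw": 0},
    {"dp": [0, 0, 0], "yaw": 0},
    {"dp": [0, 0, 0], "yaw": 0},
    {"dp": [0, 0, 0], "yaw": 0},
    {"dp": [0, 0, 0], "yaw": 0},
    {"dp": [0, 0, 0], "yaw": 0},
    {"dp": [0, 0, 0], "yaw": 0},
    {"dp": [0, 0, 0], "yaw": 0},
    {"dp": [0, 0, 0], "yaw": 0},
  ],
  grip=1,
  squeeze=20,
)

```text
time_s: 18.27
tcp_pos: [0.4742, 0.1005, 0.2575]
eef_rot: [-180.0, 0.0, -90.8]
contact_force: [0.1, 0.6, 0.0]
gripper_width: 0.0135
gripper_force: 0.0
```

apply_moves(
  targets=[
    {"dp": [-0.0165, -0.03, 0], "yaw": 0},
    {"dp": [-0.0165, -0.049, -0.01], "yaw": 0},
    {"dp": [-0.0165, -0.049, -0.025], "yaw": 0},
    {"dp": [-0.0165, -0.049, -0.035], "yaw": 0},
    {"dp": [-0.0165, -0.049, -0.04], "yaw": 0},
    {"dp": [-0.0165, -0.049, -0.04], "yaw": 0},
    {"dp": [-0.0165, -0.049, -0.04], "yaw": 0},
    {"dp": [-0.0165, -0.049, -0.04], "yaw": 0},
  ],
)

```text
time_s: 18.93
tcp_pos: [0.4582, 0.052, 0.2179]
eef_rot: [-180.0, 0.0, -90.8]
contact_force: [1.0, -0.3, -0.0]
gripper_width: 0.0008
gripper_force: 0.0
```

apply_moves(
  targets=[
    {"dp": [0, 0, -0.001], "yaw": 0},
    {"dp": [0, 0, -0.002], "yaw": 0},
    {"dp": [0, 0, -0.003], "yaw": 0},
    {"dp": [0, 0, -0.004], "yaw": 0},
    {"dp": [0, 0, -0.005], "yaw": 0},
    {"dp": [0, 0, -0.006], "yaw": 0},
    {"dp": [0, 0, -0.007], "yaw": 0},
    {"dp": [0, 0, -0.007], "yaw": 0},
    {"dp": [0, 0, -0.007], "yaw": 0},
  ],
)

```text
time_s: 19.68
tcp_pos: [0.4578, 0.0515, 0.2106]
eef_rot: [-180.0, 0.0, -90.8]
contact_force: [-1.5, 0.1, 2.8]
gripper_width: 0.0005
gripper_force: 1.5
```

apply_moves(
  targets=[
    {"dp": [0, 0, -0.001], "yaw": 0},
    {"dp": [0, 0, -0.002], "yaw": 0},
    {"dp": [0, 0, -0.003], "yaw": 0},
    {"dp": [0, 0, -0.004], "yaw": 0},
    {"dp": [0, 0, -0.005], "yaw": 0},
    {"dp": [0, 0, -0.0055], "yaw": 0},
    {"dp": [0, 0, -0.0055], "yaw": 0},
    {"dp": [0, 0, -0.0055], "yaw": 0},
  ],
)

```text
time_s: 20.35
tcp_pos: [0.4578, 0.0516, 0.2054]
eef_rot: [-180.0, 0.0, -90.8]
contact_force: [-3.0, 0.0, 6.9]
gripper_width: 0.0004
gripper_force: 3.9
```

apply_moves(
  targets=[
    {"dp": [-0.0005, 0, -0.0006], "yaw": 0},
    {"dp": [-0.0008, 0, -0.0012], "yaw": 0},
    {"dp": [-0.0008, 0, -0.0015], "yaw": 0},
    {"dp": [-0.0008, 0, -0.0015], "yaw": 0},
    {"dp": [-0.0008, 0, -0.0015], "yaw": 0},
    {"dp": [-0.0008, 0, -0.0015], "yaw": 0},
    {"dp": [-0.0008, 0, -0.0015], "yaw": 0},
    {"dp": [-0.0008, 0, -0.0015], "yaw": 0},
    {"dp": [-0.0008, 0, -0.0015], "yaw": 0},
    {"dp": [-0.0008, 0, -0.0015], "yaw": 0},
    {"dp": [-0.0008, 0, -0.0015], "yaw": 0},
    {"dp": [-0.0008, 0, -0.0015], "yaw": 0},
  ],
)

```text
time_s: 21.35
tcp_pos: [0.4577, 0.0516, 0.2043]
eef_rot: [-179.9, 0.0, -90.8]
contact_force: [-2.0, 0.1, 8.5]
gripper_width: 0.0005
gripper_force: 4.3
```

```bash
python3 snap.py wrist w9; python3 - <<'E'
from h import *
from snap import snap
import pickle
c,s=pickle.load(open("pics/w9.pkl","rb"))
sd,_=snap("side","s9");t,_=snap("top","t9")
o=np.zeros((500,800,3),np.uint8);o[:,:400]=cv2.resize(c["image"][60:310,220:420],(400,500),interpolation=cv2.INTER_CUBIC)
o[:250,400:]=cv2.resize(sd["image"][160:222,260:360],(400,250),interpolation=cv2.INTER_CUBIC)
o[250:,400:]=cv2.resize(t["image"][190:250,250:346],(400,250),interpolation=cv2.INTER_CUBIC)
cv2.imwrite("pics/j9.png",o[:,:,::-1])
E
```

```text
21.35 [0.45766167 0.05160374 0.20432259] [-1.79896681e+02  1.13272544e-02 -9.08005477e+01]
```

View pics/j9.png

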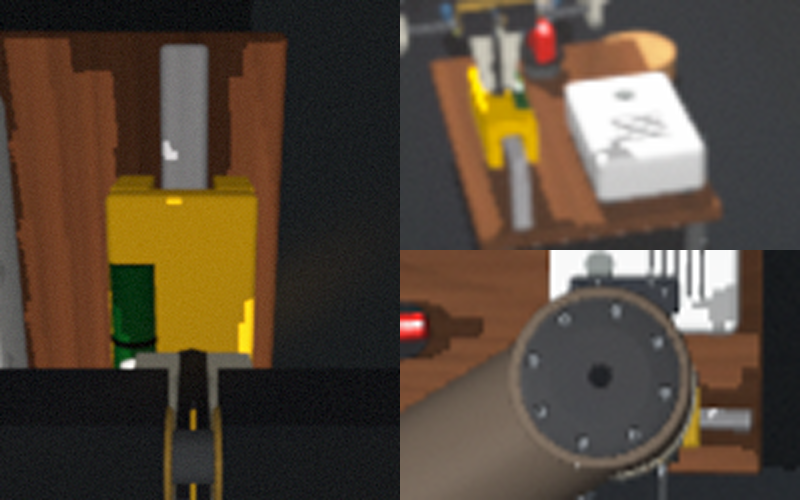

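Pad pressed to about 6 mm at 8.5 N, level seated on the rail. The bubble's visible edge is at (128,362) and the black line at (133,343). Comparing that gap with the centred reference.

```bash
python3 - <<'E'
from h import *
import pickle
for t,u,a,b in(("w8",313,125,180),("w9",None,215,245)):
    c,s=pickle.load(open(f"pics/{t}.pkl","rb"));h=hsv(c)
    if u is None: u=220+64
    v=c["image"][a:b,u-2:u+3,0].mean(1);P=onz(c,np.c_[np.full(b-a,u),np.arange(a,b)],.177,s)
    g=c["image"][a:b,u-2:u+3,1].mean(1)
    print(t,[(int(x),int(q),round(1000*y,1)) for x,q,y in zip(v,g,P[:,1])])
E
```

```text
w8 [(11, 89, np.float64(32.2)), (10, 89, np.float64(32.9)), (9, 88, np.float64(33.6)), (11, 88, np.float64(34.3)), (7, 87, np.float64(35.0)), (9, 87, np.float64(35.7)), (12, 88, np.float64(36.4)), (9, 88, np.float64(37.1)), (9, 85, np.float64(37.8)), (14, 91, np.float64(38.5)), (7, 86, np.float64(39.2)), (10, 77, np.float64(39.9)), (8, 40, np.float64(40.6)), (7, 13, np.float64(41.3)), (9, 39, np.float64(42.0)), (10, 72, np.float64(42.7)), (9, 87, np.float64(43.4)), (7, 88, np.float64(44.1)), (13, 88, np.float64(44.9)), (61, 108, np.float64(45.6)), (162, 176, np.float64(46.3)), (237, 234, np.float64(47.0)), (249, 248, np.float64(47.7)), (252, 251, np.float64(48.5)), (252, 252, np.float64(49.2)), (253, 253, np.float64(49.9)), (252, 252, np.float64(50.6)), (252, 253, np.float64(51.4)), (252, 252, np.float64(52.1)), (252, 253, np.float64(52.8)), (252, 252, np.float64(53.6)), (252, 253, np.float64(54.3)), (252, 252, np.float64(55.0)), (253, 253, np.float64(55.8)), (254, 254, np.float64(56.5)), (255, 255, np.float64(57.3)), (252, 253, np.float64(58.0)), (154, 183, np.float64(58.8)), (33, 9
[... 597 characters left out ...]
)), (11, 47, np.float64(34.1)), (8, 45, np.float64(34.8)), (2, 43, np.float64(35.4)), (9, 46, np.float64(36.0)), (4, 44, np.float64(36.7)), (7, 45, np.float64(37.3)), (7, 48, np.float64(38.0)), (6, 55, np.float64(38.6)), (9, 63, np.float64(39.2)), (10, 68, np.float64(39.9)), (9, 57, np.float64(40.5)), (9, 29, np.float64(41.2)), (8, 6, np.float64(41.8)), (7, 14, np.float64(42.5)), (12, 41, np.float64(43.2)), (8, 64, np.float64(43.8)), (10, 70, np.float64(44.5)), (9, 72, np.float64(45.1)), (28, 78, np.float64(45.8)), (100, 125, np.float64(46.4)), (186, 191, np.float64(47.1)), (232, 230, np.float64(47.8)), (245, 243, np.float64(48.4)), (234, 233, np.float64(49.1)), (125, 123, np.float64(49.8))]
```

The line-to-bubble gap is 4.6 mm while pressing, against 4.7 mm at both ends when centred, so the bubble is still centred. Handing in.

```bash
python3 -c "
from plant import r
print(r.close_job())"
```

```text
the job is handed in; nothing more can be done
None
```

I handed the job in at about 21 s. The level is seated on the rail with the bubble centred to about 0.2 mm, and the thumb pad is still held about 6 mm down at 8.5 N; the hand-in returned no verdict.

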